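Stop the brick saw and grease its blade-side bearing

TASK

Press the brick saw's mushroom stop button down until it latches, then take the push-type grease gun from the wooden tool block and press its coupler squarely onto the leaning grease nipple of the spindle bearing beside the blade guard (not the one by the belt guard) until it snaps on. Keep pushing along the nipple so that the nozzle is driven most of its travel into the barrel against its spring, and finish like that, gripping and pushing, with the stop button still down. Leave everything else on the bench where it lies.

Things in the scene. Friction and masses are not known exactly. Their poses are not given: they have to be found in the camera images.
- stop_button (a joint): Travel of the red mushroom stop button, 0 = up (as found), 0.006 m = down. It resists with about 9 N at first, goes over centre at 3 mm and then stays down (latched) by itself.
- stop_top (a point): Centre of the top of the mushroom head (40 mm across, 26 mm tall, pushed straight down), on the yellow switch box (76 x 90 mm, top 86 mm above the bench) at the saw's front corner. With the button up it is 122 mm above the bench.
- saw: Brick saw, bolted down. Origin on the bench under its spindle, which runs along its y, 160 mm up; its x points away from the robot. In its frame: blade guard (half disc, 128 mm radius) at y -84 to -42 mm, two green pillow-block bearings at y = 40 (beside the blade) and 135 mm, belt guard at y 170 to 205 mm, motor behind, pan and cart at y < 0; all within x -0.20 to 0.28, y -0.18 to 0.21 m.
- nipple: Grease nipple of the bearing beside the blade guard. Origin: where it leaves the housing; its z axis is the nipple's axis, outwards, leaning 35 degrees from vertical towards the saw's front (saw -x, the robot's side). Hexagon 14 mm wide up to z = 8 mm, neck 6 mm thick, ball-like head 10 mm across centred at z = 19.5 mm.
- nipple_head (a point): Centre of that nipple's head, about 218 mm above the bench.
- grease_gun: Push-type grease gun, about 0.47 kg, upright in the block, nozzle down in the hole. Origin: centre of the barrel's lower face, which rests on the block's top; z from nozzle to barrel top. Round aluminium barrel 36 mm thick, z = 0 to 90 mm; grip it at z = 48 mm. Below it a thin rod and the coupler, 23 mm thick, 34 mm long, its mouth at z = -62 mm with the nozzle out.
- coupler_seat (a point): Point on the coupler's axis 10.5 mm inside its mouth: here the centre of the nipple's head sits once the coupler has snapped on. The mouth is flared from 20 mm down to a 14 mm bore. Four sprung jaws inside snap over the head at a push of about 9 N (more if off-centre); the seated coupler then hangs on by itself.
- gun_nozzle (a joint): How far the nozzle is pushed into the barrel: 0 = out, 0.016 m = fully in. Its spring pushes with 9.4 N when out and 17 N when fully in.
- tool_block: Heavy wooden tool block 150 x 90 mm, 78 mm tall, long along its x axis; origin under its centre. The gun's hole (29 mm) goes right through at x = -40 mm; a cold chisel stands in it at x = 45 mm, y = 22 mm, up to 135 mm above the bench. It stands on the robot's left or right.
- half_brick: Half brick, 95 x 92 x 57 mm, on the saw's cart; leave alone. Origin at the centre of its underside.
- brick: Cored brick 194 x 92 x 57 mm, lower of two stacked; leave alone. Origin at the centre of its underside.
- brick_top: Same brick, upper of two; leave alone. Origin at the centre of its underside.
- tape: Tape measure 70 x 40 x 66 mm on top of the two bricks; leave alone. Origin at the centre of its underside.
- pail: Small black pail 124 mm across, 125 mm tall, standing on the side opposite to the tool block; leave alone. Origin at the centre of its underside.
- trowel: Brick trowel, 265 mm blade pointing to its +x, origin on the bench under the blade's middle, wooden handle to -x; leave alone.
- level: Short spirit level 230 x 22 x 45 mm; leave alone. Origin at the centre of its underside.
- brick_hammer: Brick hammer, 280 mm long, lying along its x, head at +x; leave alone. Origin at the handle's end, on the bench.
Not all that is in view belongs to the job. What is shaped like the grease_gun but orange is not meant.

How it is judged (in metres and radians):
On the way, in this order (a step that is already met when the one before it is completed fails the run):
1. the stop button is down and latched (value of joint stop_button above 0.0045 m), for 0.2 s.
2. the coupler is on the blade-side nipple and the nozzle is pushed at least 10 mm into the barrel (distance between coupler_seat and nipple_head below 0.003 m and angle between the z axis of grease_gun and the z axis of nipple, either way round below 0.17 rad and value of joint gun_nozzle above 0.01 m), for 0.3 s.
At the end, for the whole second after the job is handed in: Stop button down (over 4.5 of 6 mm); coupler seated on the blade-side nipple (head centre within 3 mm of the seat), gun in line with it within 10 degrees, nozzle pushed in over 10 of 16 mm, pressing on the nipple with over 7 N, gripped (over 5 N) and at rest (all of step 2 and value of joint stop_button above 0.0045 m and contact force between grease_gun and nipple above 7 N and contact force between the fingers and grease_gun above 5 N and linear speed of grease_gun below 0.02 m/s); the arm keeps its last pose, push and grip.
It fails at once if the coupler is put on the nipple while the stop button is not down (distance between coupler_seat and nipple_head below 0.003 m and value of joint stop_button below 0.0045 m).
It fails at once if something else on the bench is shifted by more than 3 cm (distance of any of half_brick, brick, brick_top, tape, pail, trowel, level, brick_hammer from where it was at the start of the episode above 0.03 m).
It also fails if it takes over 64 s, if anything falls off the work surface, if the arm or the gripper's body presses on something with over 40 N, if the wrist force passes 120 N, or if a joint passes its speed limit or range.

ROBOT

A 6-joint arm with a two-finger parallel gripper is mounted at the origin on the work surface. World frame = base frame: x ahead of the robot, y to its left, z up, the work surface at z = 0. Lengths are in mm, angles in degrees, forces in N, time in s.
With the tool pointing down it reaches from about 275 to 750 mm from the base axis. Payload 10.2 kg.
Tool frame: the origin (TCP) lies on the centre line of the jaws, within the pads' length; the fingertips stand 25 mm ahead of it and the grasp point (between the pads) lies 6 mm ahead of it; z points along the fingers, y is the line along which they close (so a half turn about z gives the same grasp; the last joint's range is limited). The gripper opens to 85 mm and grips with 20 to 120 N. Pads are 22 mm wide; open, the fingers measure 114 mm over their backs; the gripper's body (76 mm by 85 mm) begins 54 mm behind the grasp point. The pads swing forward as they close: fully open they stand 13 mm farther back than shut.
Start: joints at [-89.061, 17.928, 85.812, -0, 76.261, -12.8], TCP at [124.678, -509.987, 256.294] pointing down, gripper open.
Joint ranges: [-168.41, 168.41], [-55.51, 124.54], [10.69, 146.95], [-70.63, 250.63], [1, 178], [-165.06, 165.06]. Speed limits (degrees/s): [136.94, 136.94, 172.46, 180, 180, 180].

INTERFACE

Orientations are given as a 3x3 rotation matrix whose columns are the frame's x, y, z axes.
In Python, from plant import env gives the robot as it stands.
- The arm moves only by the shell command python3 -m crank 'ROWS' [FORCE]. ROWS is JSON, a list of rows, each an object with "claw": the opening, from 0 (shut) to 1 (fully open); "offset": the shift along the tool's x, y, z in mm, a list of three; "dr": the turn, a rotation vector about the tool's x, y, z in degrees, a list of three. A call has 1 to 8 rows; each row is the pose to reach, as a shift and turn from the pose commanded when the call began, along the tool's axes at that moment; what a row does not reach only later rows make up. A row lasts 1/8 s, in which the tool goes at most 62.5 mm and 10.7 degrees, less where a joint would pass 70% of its speed; a pose out of reach is approached as far as the arm can. A call with a gripper value outside its range is refused whole. The fingers move at their own pace and stop on an object; FORCE is the grip in N (left out, the last holds). Time passes only in rows, so rows that repeat a pose let the fingers close. It gives the time, the measured TCP pose, the force, the opening and the grip force at its end, in the units of the state.
- env.read_state(): the state, without advancing time (a new reading comes with each control period).
- env.capture(name): name is "scene" or "top"; returns a dict with "color" (400x640x3 uint8, red, green, blue), "range_z" (400x640 float32, mm along the optical axis (not along the pixel's ray), 0 where there is no reading), "fx", "fy", "cx", "cy" (pixels), "k1" (the pictures are not rectified: a ray, as slopes to the right and down, at radius r is drawn at 1 + k1 r^2 times it, then the intrinsics apply), "R" (3x3) and "t" (3): a world point X has camera coordinates R X + t. Camera axes: x right, y down, z forward; pixel columns grow to the right and rows downward; lengths in mm; the calibration is good to about 2 mm. A picture is of the moment at which its call begins.
- env.sign_off(): hands the job in; it is judged then, once.
The state is a dict: "time_s": time; "qpos": joint angles; "dq": joint speeds; "joint_torque": joint torques, N m; "position": TCP position; "eef_rot": TCP orientation; "ft_force": force on the tool from outside, world axes, zero at the start; "torque": the same for the moment, N m; "opening": opening from 0.0 (shut) to 1.0 (fully open); "grip_force": force on a finger pad.
Only numpy, scipy, OpenCV 4.12 (cv2) and the standard library are available. Lean on these libraries where they do the work, as an engineer would, in place of code of your own. Each camera call takes 0.05 s, during which the arm holds its last target. There are 200 camera calls.

## Working session

There is one attempt and no reset: what is moved stays moved. The work goes in short steps, Python scripts to look and compute and a shell command to move; the robot and the scene stay as the last step left them, time stands still between calls to the robot, and variables do not carry over. Pictures are saved under pics/ and viewed, at most 10 in all, crops included, and the job is handed in when it is done.

```bash
ls; mkdir -p pics; cat > h.py <<'E'
import numpy as np, cv2
from plant import env
def cap(n): 
    c=env.capture(n); c['R']=np.array(c['R']).reshape(3,3); c['t']=np.array(c['t']); return c
def ray(c,u,v):
    K=np.array([[c['fx'],0,c['cx']],[0,c['fy'],c['cy']],[0,0,1.]])
    p=cv2.undistortPoints(np.array([[[u,v]]],float),K,np.array([c['k1'],0,0,0.]))[0,0]
    d=np.array([p[0],p[1],1.]); return -c['R'].T@c['t'], c['R'].T@d
def onz(c,u,v,z):
    o,d=ray(c,u,v); return o+d*(z-o[2])/d[2]
def pt(c,u,v):
    o,d=ray(c,u,v); return o+d*c['range_z'][int(round(v)),int(round(u))]
def cloud(c):
    h,w=c['range_z'].shape; K=np.array([[c['fx'],0,c['cx']],[0,c['fy'],c['cy']],[0,0,1.]])
    g=np.stack(np.meshgrid(np.arange(w),np.arange(h)),-1).reshape(-1,1,2).astype(float)
    p=cv2.undistortPoints(g,K,np.array([c['k1'],0,0,0.]))[:,0]
    d=np.c_[p,np.ones(len(p))]*c['range_z'].reshape(-1,1)
    return ((d-c['t'])@c['R']).reshape(h,w,3)
def proj(c,X):
    x=c['R']@np.array(X)+c['t']; a=x[:2]/x[2]; a=a*(1+c['k1']*(a@a)); return a*[c['fx'],c['fy']]+[c['cx'],c['cy']]
def save(c,name,box=None,s=1):
    im=c['color'][:,:,::-1]
    if box: im=im[box[1]:box[3],box[0]:box[2]]
    cv2.imwrite('pics/'+name,cv2.resize(im,None,fx=s,fy=s,interpolation=cv2.INTER_CUBIC))
E
python3 - <<'E'
from h import *
for n in('scene','top'):
    c=cap(n); save(c,n+'0.png'); print(n,c['fx'],c['k1'],(-c['R'].T@c['t']).round(),c['R'].round(2).tolist())
print(env.read_state())
E
```

```text
pics
scene 474.7456113414842 0.012958076670289847 [1306. -246. 1478.] [[0.3, 0.95, -0.01], [0.8, -0.26, -0.54], [-0.52, 0.15, -0.84]]
top 361.5043104245852 -0.07198150167023303 [ 280.  -13. 1388.] [[0.02, -1.0, -0.01], [-0.99, -0.02, -0.16], [0.16, 0.01, -0.99]]
{'time_s': 0.1, 'qpos': array([-8.90597911e+01,  1.79535899e+01,  8.58479214e+01, -2.69217295e-05,
        7.62608113e+01, -1.28014210e+01]), 'dq': array([-0.00066295, -0.00159738, -0.11580591, -0.08503887,  0.04690059,
        0.00127638]), 'joint_torque': array([ 2.53241218e-03, -4.12903798e+01, -2.60142946e+01, -1.41835608e-04,
        3.02349195e-03, -6.56860294e-06]), 'position': array([ 124.68168383, -509.78120087,  255.82734119]), 'eef_rot': array([[ 9.71376757e-01,  2.37544090e-01, -1.83049731e-05],
       [ 2.37543969e-01, -9.71376178e-01,  1.08757846e-03],
       [ 2.40566821e-04, -1.06079668e-03, -9.99999408e-01]]), 'ft_force': array([ 0.3105533 , -0.39670274,  0.43190353]), 'torque': array([ 0.00160155, -0.03040673, -0.0528956 ]), 'grip_force': 0.0, 'opening': 1.002727774287951}
```

View pics/scene0.png

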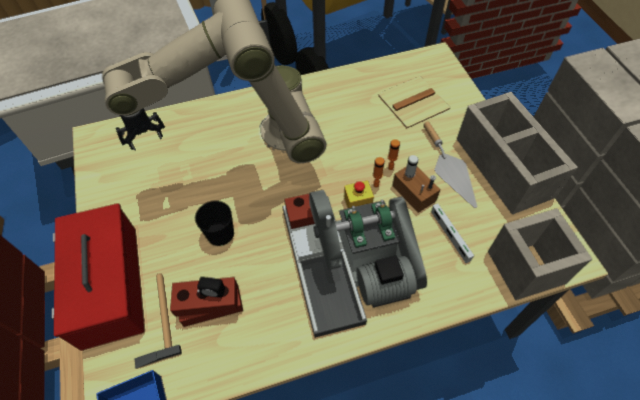

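View pics/top0.png

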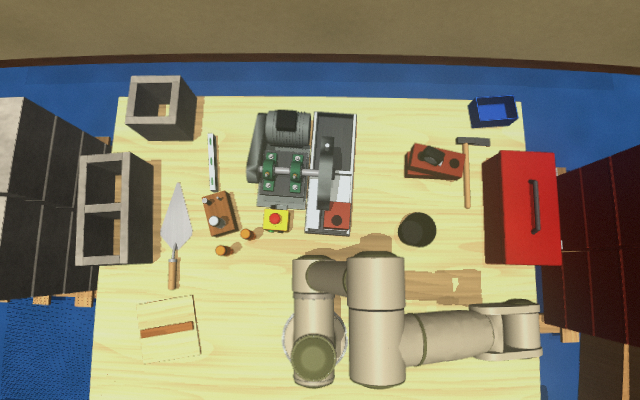

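The scene picture shows the red stop at about (359,187), the grey gun in the wooden block at (412,163), two orange guns at (379,165) and (394,150), and the green bearings at (357,227) and (386,215). In the top picture the stop is at (275,218), the block at (219,214), and the blade-side bearing at (296,170). Next I'll measure these and enlarge the crops.

```bash
python3 - <<'E'
from h import *
C={n:cap(n) for n in('scene','top')}
a=C['scene']['color'][140:260,325:445,::-1]; b=C['top']['color'][140:260,190:310,::-1]
im=np.hstack([cv2.resize(x,(400,400),interpolation=cv2.INTER_CUBIC) for x in(a,b)])
cv2.imwrite('pics/crop1.png',im)
for n,c in C.items():
    P=cloud(c); hsv=cv2.cvtColor(c['color'],cv2.COLOR_RGB2HSV); H,S,V=hsv[...,0],hsv[...,1],hsv[...,2]
    x0,y0,x1,y1=(325,140,445,260) if n=='scene' else (190,140,310,260)
    roi=np.zeros(H.shape,bool); roi[y0:y1,x0:x1]=1
    red=roi&((H<6)|(H>174))&(S>170)&(V>120)&(P[...,2]>95)&(P[...,2]<135)
    v,u=np.nonzero(red); print(n,'red',len(u),u.mean(),v.mean(),P[red].mean(0).round(1), onz(c,u.mean(),v.mean(),118).round(1))
    top=roi&(abs(P[...,2]-78)<5)&(H<20)&(S>80)
    nn,l,st,ce=cv2.connectedComponentsWithStats(top.astype(np.uint8))
    k=1+st[1:,4].argmax(); m=l==k; r=cv2.minAreaRect(P[m][:,:2].astype(np.float32)); print(' block',st[k],r)
    gun=roi&(P[...,2]>145)&(P[...,2]<185)&(S<90)&(P[...,0]<480)&(P[...,1]>100)
    if gun.any(): v,u=np.nonzero(gun); print(' gun',len(u),u.mean(),v.mean(),np.percentile(P[gun],[2,50,98],axis=0).round(0).tolist(),onz(c,u.mean(),v.mean(),168).round(1))
    g=roi&(H>40)&(H<90)&(S>90)&(P[...,2]>120)
    nn,l,st,ce=cv2.connectedComponentsWithStats(g.astype(np.uint8))
    for k in range(1,nn):
        if st[k,4]>25: m=l==k; print(' green',ce[k].round(1),st[k],P[m].min(0).round(),P[m].max(0).round(),P[m].mean(0).round())
E
```

```text
scene red 63 358.968253968254 185.74603174603175 [434.6 146.2 120.6] [433. 147. 118.]
 block [395 167  45  35 595] ((453.81365966796875, 360.664794921875), (152.3782958984375, 94.90701293945312), 17.84328269958496)
 gun 103 411.873786407767 160.1747572815534 [[397.0, 331.0, 147.0], [418.0, 346.0, 165.0], [433.0, 365.0, 172.0]] [420.6 344.3 168. ]
 green [384.3 220.7] [372 204  23  36 318] [ 530. -246.  128.] [1306.  184. 1478.] [620. 162. 171.]
 green [356.3 227.7] [345 211  21  36 315] [ 531. -246.  128.] [1306.   89. 1478.] [619.  67. 175.]
top red 73 274.3835616438356 217.97260273972603 [431.4 147.6 121.3] [431.7 148.  118. ]
 block [202 191  33  45 739] ((452.4541320800781, 362.47076416015625), (151.22061157226562, 91.91082000732422), 17.35028648376465)
 gun 103 214.6504854368932 221.03883495145632 [[397.0, 333.0, 146.0], [412.0, 348.0, 167.0], [429.0, 366.0, 174.0]] [411.7 346.3 168. ]
 green [268.  168.1] [264 165   8   8  37] [580. 156. 191.] [605. 180. 198.] [593. 166. 195.]
 green [295.2 168.9] [291 165   9   9  56] [578.  60. 187.] [607.  88. 200.] [592.  73. 194.]
 green [295.1 187.9] [291 183   9   9  34] [525.  62. 134.] [555.  91. 143.] [537.  76. 139.]
```

View pics/crop1.png

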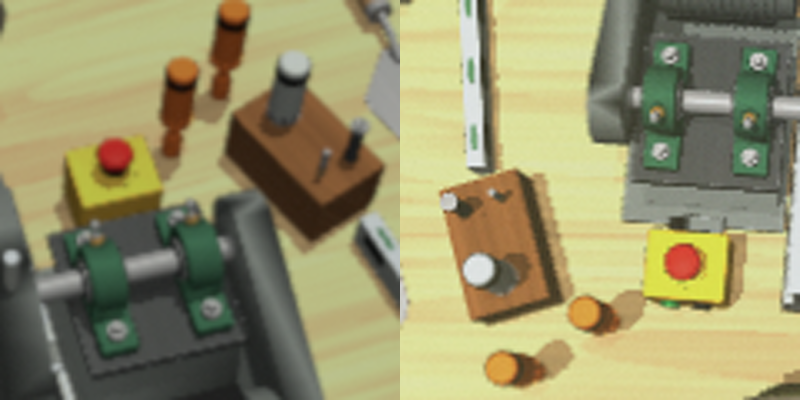

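The left crop shows the grey gun at about (290,90) in the wooden block. The two orange look-alikes, at (180,100) and (232,40), stand on the bench and are rejected. There are two brass-tipped nipples. The blade-side one is at left-crop (97,240) and right-crop (750,120), next to the blade guard, and that is the target. The one at (192,212) / (657,113) is by the belt guard.

```bash
python3 - <<'E'
from h import *
C={n:cap(n) for n in('scene','top')}
ims=[];R=[]
for n,c in C.items():
    boxes={'scene':[(342,200,368,226),(372,192,398,218)],'top':[(282,162,308,188),(255,160,281,186)]}[n]
    P=cloud(c); hsv=cv2.cvtColor(c['color'],cv2.COLOR_RGB2HSV).astype(int)
    for b in boxes:
        ims.append(cv2.resize(c['color'][b[1]:b[3],b[0]:b[2],::-1],(390,290),interpolation=cv2.INTER_NEAREST))
        s=np.s_[b[1]:b[3],b[0]:b[2]]; h=hsv[s]; p=P[s]
        m=(h[...,0]>8)&(h[...,0]<32)&(h[...,1]>90)&(h[...,2]>70)&(p[...,2]>185)
        v,u=np.nonzero(m); print(n,b,len(u),u.mean()+b[0],v.mean()+b[1],p[m].mean(0).round(1)); R.append(ray(c,u.mean()+b[0],v.mean()+b[1]))
cv2.imwrite('pics/nip.png',np.vstack([np.hstack(ims[:2]),np.hstack(ims[2:])]))
for i in(0,1):
    (o1,d1),(o2,d2)=R[i],R[i+2]
    s=np.linalg.lstsq(np.c_[d1,-d2],o2-o1,rcond=None)[0]; a,b=o1+s[0]*d1,o2+s[1]*d2; print('nip',i,(a+b)/2,np.linalg.norm(a-b))
# saw yaw: sharp edges from top cloud ; gun top circle
c=C['top'];P=cloud(c)
for n,c in C.items():
    P=cloud(c); m=(P[...,2]>163)&(P[...,2]<176)&(np.hypot(P[...,0]-415,P[...,1]-347)<30)
    q=P[m][:,:2].astype(np.float32); print(n,'guntop',len(q),cv2.minEnclosingCircle(q),q.mean(0),P[m][:,2].mean())
    v,u=np.nonzero(m); print(onz(c,u.mean(),v.mean(),168))
    m=(P[...,2]>225)&(abs(P[...,0]-600)<160)&(P[...,1]<60)&(P[...,1]>-60)&(P[...,2]<300)
    q=P[m]; print('blade',cv2.fitLine(q[:,:2].astype(np.float32),cv2.DIST_HUBER,0,.01,.01).ravel(),q.min(0),q.max(0))
E
```

```text
scene (342, 200, 368, 226) 7 353.7142857142857 212.14285714285714 [573.7  73.6 195.6]
scene (372, 192, 398, 218) 7 382.2857142857143 205.42857142857142 [578.1 169.1 195.2]
top (282, 162, 308, 188) 6 294.3333333333333 174.5 [571.4  75.6 197.2]
top (255, 160, 281, 186) 6 267.0 172.66666666666666 [527.  139.  394.6]
nip 0 [572.25404047  75.12525544 192.90304144] 1.705707300107924
nip 1 [577.36654849 169.34465688 193.93451175] 0.3178683968911242
scene guntop 64 ((415.258056640625, 350.15936279296875), 18.61625099182129) [415.42838 349.81125] 167.3016886983782
[415.9253976  349.48994972 168.        ]
blade [ 9.9954915e-01 -3.0024672e-02  6.1367285e+02 -3.4920570e+01] [476.01666517 -57.10075197 225.34180446] [698.91228445  -4.17056563 298.66714538]
top guntop 81 ((413.7804870605469, 349.3889465332031), 18.046924591064453) [413.72266 349.97958] 167.89178896057373
[413.7026148  349.94482234 168.        ]
blade [ 9.9831712e-01 -5.7990935e-02  5.6832538e+02 -2.6787153e+01] [473.58953168 -52.89557518 225.09691994] [696.25358979  -2.51401787 299.53855091]
```

View pics/nip.png

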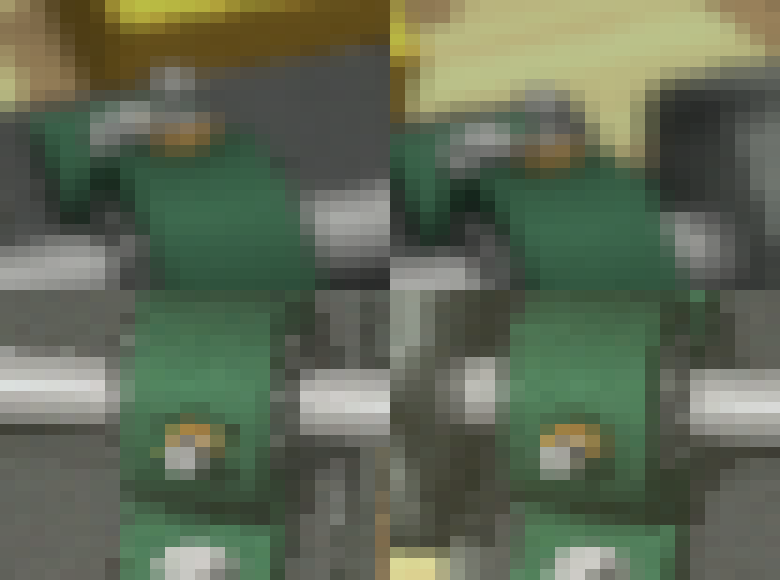

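The upper views (scene) show the steel head above its brass hexagon at crop (173,83) for the blade side and (545,105) for the belt side. In the lower views (top) they are at (182,460) and (557,458). I'll triangulate the heads, locate the orange guns and start moving toward the button.

```bash
python3 - <<'E'
from h import *
C={n:cap(n) for n in('scene','top')}
for name,a,b in(('blade',(353.0,206.9),(293.6,176.7)),('belt',(381.8,200.9),(265.6,174.6))):
    o1,d1=ray(C['scene'],*a);o2,d2=ray(C['top'],*b)
    s=np.linalg.lstsq(np.c_[d1,-d2],o2-o1,rcond=None)[0];p,q=o1+s[0]*d1,o2+s[1]*d2; print(name,(p+q)/2,np.linalg.norm(p-q))
    print('  at z218',onz(C['scene'],*a,218),onz(C['top'],*b,218))
c=C['top'];P=cloud(c);h=cv2.cvtColor(c['color'],cv2.COLOR_RGB2HSV)
m=(h[...,0]<22)&(h[...,1]>180)&(P[...,2]>100)&(P[...,2]<220)&(P[...,1]>150);m[:,:180]=0
n,l,st,ce=cv2.connectedComponentsWithStats(m.astype(np.uint8))
for k in range(1,n):
    if st[k,4]>15: print('orange',ce[k],P[l==k].mean(0),P[l==k].max(0))
E
python3 -m crank '[{"claw":0,"offset":[38,-47,-30],"dr":[0,0,0]},{"claw":0,"offset":[76,-94,-30],"dr":[0,0,0]},{"claw":0,"offset":[114,-141,-30],"dr":[0,0,4]},{"claw":0,"offset":[152,-188,-30],"dr":[0,0,8]},{"claw":0,"offset":[190,-235,-30],"dr":[0,0,12]},{"claw":0,"offset":[228,-283,-30],"dr":[0,0,16.7]},{"claw":0,"offset":[266,-330,-30],"dr":[0,0,16.7]},{"claw":0,"offset":[303,-377,-30],"dr":[0,0,16.7]}]' 40
```

```text
blade [561.17521958  76.19920734 206.96195007] 1.963802817817638
  at z218 [567.50975554  72.42304827 218.        ] [558.78124359  76.31373677 218.        ]
belt [567.52949894 171.24703666 205.54846524] 1.2547078921678219
  at z218 [574.701079   166.52425196 218.        ] [564.65910367 169.91596448 218.        ]
orange [271.60526316 218.        ] [431.15847855 157.53665941 120.79667387] [449.44895371 168.47579507 126.04078159]
time_s: 1.4
position: [329.9, -70.0, 286.6]
eef_rot: [[0.999, -0.052, 0.001], [-0.052, -0.999, -0.001], [0.001, 0.001, -1.0]]
ft_force: [1.1, -1.4, 0.0]
opening: -0.003
grip_force: 0.0
```

```bash
python3 - <<'E'
from h import *
np.set_printoptions(linewidth=200,suppress=True)
C={n:cap(n) for n in('scene','top')}
P=cloud(C['scene']);print(P[203:215,350:358,2].round().astype(int));print(P[203:215,353].round(0).tolist())
T=cloud(C['top']);print(T[170:181,290:299,2].round().astype(int));print(T[166:182,294].round(0).tolist())
print(C['scene']['color'][203:215,353].tolist());print(C['top']['color'][170:181,294].tolist(),C['top']['color'][170:181,293].tolist())
for u,v in((222,251),(247,234)): print(T[v,u],T[v-2:v+3,u-2:u+3,2].max())
# spindle shaft in both: top of shaft between bearings
for n,Q in(('s',P),('t',T)):
    m=(Q[...,1]>100)&(Q[...,1]<140)&(Q[...,0]>570)&(Q[...,0]<630)&(Q[...,2]>150)&(Q[...,2]<185); print(n,m.sum(),Q[m].mean(0),Q[m].min(0),Q[m].max(0))
E
```

```text
[[  75   68   71   63   68   69   67   69]
 [  70   71   60   62   64   62   58   60]
 [  61   64   54   62   55   52   49   56]
 [  55   54  208  210  207  126  123  124]
 [ 125  125  207  206  208  127  122  124]
 [ 124  143  204  207  140  128  126  120]
 [ 155  153  140  204  139  123  122  125]
 [ 158  158  196  203  194  194  120  124]
 [ 156  155  196  200  201  202  182  183]
 [ 147  192  193  193  196  191  192  189]
 [ 186  197  189  196  194  195  190  188]
 [ 192  190  195  193  191  196 1478  199]]
[[461.0, 117.0, 63.0], [464.0, 116.0, 62.0], [468.0, 115.0, 62.0], [560.0, 75.0, 210.0], [561.0, 75.0, 206.0], [565.0, 74.0, 207.0], [567.0, 73.0, 204.0], [570.0, 72.0, 203.0], [571.0, 72.0, 200.0], [571.0, 72.0, 193.0], [576.0, 70.0, 196.0], [578.0, 70.0, 193.0]]
[[ 192  189  192  192  194  192  199  197  195]
 [ 193  195  194  193  193  194  193  194  195]
 [ 196  189  193  194  196  197  194  189  195]
 [ 188  190  193  189  197  196  191  194  194]
 [ 186  188  190  195  199  194  194  189  190]
 [ 193  187  186  193  202  194  189 1388  191]
 [ 180  188  187  210  211  20
[... 763 characters left out ...]
[79, 127, 89], [68, 108, 77], [87, 96, 64], [164, 132, 69], [129, 123, 111], [163, 162, 158], [164, 165, 160], [111, 120, 107], [59, 80, 58], [55, 70, 52]] [[81, 131, 95], [76, 124, 88], [76, 119, 87], [64, 90, 64], [125, 126, 76], [153, 136, 94], [162, 163, 155], [153, 156, 149], [101, 119, 101], [56, 76, 57], [55, 71, 52]]
[311.04184151 319.52821526 151.9281871 ] 156.9037617825451
[370.66058472 235.78176565 153.3842698 ] 157.6799423100944
s 96 [598.16130158 120.49119499 168.80371934] [583.95998545 100.09993762 156.46245823] [609.4177704  139.89433828 177.09304802]
t 83 [593.16180342 119.65143407 169.38532343] [581.86164035 100.07522638 157.23753406] [606.12240636 138.91143107 176.29846866]
```

```bash
python3 -m crank '[{"claw":0,"offset":[22,-55,0],"dr":[0,0,0]},{"claw":0,"offset":[45,-111,0],"dr":[0,0,0]},{"claw":0,"offset":[68,-167,0],"dr":[0,0,0]},{"claw":0,"offset":[91,-222,20],"dr":[0,0,0]},{"claw":0,"offset":[91,-222,70],"dr":[0,0,0]},{"claw":0,"offset":[91,-222,117],"dr":[0,0,0]},{"claw":0,"offset":[91,-222,117],"dr":[0,0,0]},{"claw":0,"offset":[91,-222,117],"dr":[0,0,0]}]'
python3 - <<'E'
from h import *
s=env.read_state();print(s['position'],s['ft_force'],s['eef_rot'])
E
```

```text
time_s: 2.5
position: [432.9, 144.8, 171.1]
eef_rot: [[0.999, -0.052, 0.003], [-0.052, -0.999, 0.0], [0.003, -0.0, -1.0]]
ft_force: [0.7, 0.2, 0.9]
opening: -0.0
grip_force: 0.0
[432.87135017 144.77569492 171.12226028] [0.74993537 0.17744173 0.86654689] [[ 9.98624064e-01 -5.23734474e-02  2.64585472e-03]
 [-5.23740108e-02 -9.98627529e-01  1.44074345e-04]
 [ 2.63467770e-03 -2.82450131e-04 -9.99996489e-01]]
```

```bash
python3 -m crank '[{"claw":0,"offset":[0,-3,18],"dr":[0,0,0]},{"claw":0,"offset":[0,-3,23],"dr":[0,0,0]},{"claw":0,"offset":[0,-3,25],"dr":[0,0,0]},{"claw":0,"offset":[0,-3,27],"dr":[0,0,0]},{"claw":0,"offset":[0,-3,28.5],"dr":[0,0,0]},{"claw":0,"offset":[0,-3,29.5],"dr":[0,0,0]},{"claw":0,"offset":[0,-3,29.5],"dr":[0,0,0]}]'
```

```text
time_s: 3.38
position: [432.3, 148.1, 140.9]
eef_rot: [[0.999, -0.052, 0.001], [-0.052, -0.999, -0.0], [0.001, 0.0, -1.0]]
ft_force: [-4.4, -1.5, 9.7]
opening: -0.002
grip_force: 5.4
```

```bash
python3 -m crank '[{"claw":0,"offset":[0,0,-50],"dr":[0,0,0]},{"claw":0.2,"offset":[0,0,-90],"dr":[0,0,0]},{"claw":1,"offset":[-7,-50,-95],"dr":[0,0,0]},{"claw":1,"offset":[-14,-105,-95],"dr":[0,0,0]},{"claw":1,"offset":[-21,-155,-95],"dr":[0,0,0]},{"claw":1,"offset":[-28,-201,-95],"dr":[0,0,0]},{"claw":1,"offset":[-28,-201,-95],"dr":[0,0,0]},{"claw":1,"offset":[-28,-201,-95],"dr":[0,0,0]}]' 60
python3 - <<'E'
from h import *
for n in('scene','top'):
    c=cap(n);P=cloud(c);hsv=cv2.cvtColor(c['color'],cv2.COLOR_RGB2HSV); H,S,V=hsv[...,0],hsv[...,1],hsv[...,2]
    red=((H<6)|(H>174))&(S>170)&(V>120)&(P[...,2]>95)&(P[...,2]<135)&(abs(P[...,0]-432)<40)&(abs(P[...,1]-147)<40)
    v,u=np.nonzero(red); print(n,len(u),P[red].mean(0),P[red][:,2].max())
s=env.read_state();print(s['position'],s['opening'])
c=cap('scene');save(c,'grasp.png',(350,80,470,200),5)
E
```

```text
time_s: 4.38
position: [414.4, 350.0, 234.7]
eef_rot: [[0.999, -0.052, -0.0], [-0.052, -0.999, -0.0], [-0.0, 0.0, -1.0]]
ft_force: [0.2, 0.4, -0.3]
opening: 1.002
grip_force: 0.0
scene 63 [435.29300847 146.27286127 115.36982382] 127.08486357492436
top 75 [430.62188475 147.43584371 115.17791607] 122.08229223402756
[414.69023484 349.47596719 234.89720581] 0.9979346499595798
```

View pics/grasp.png

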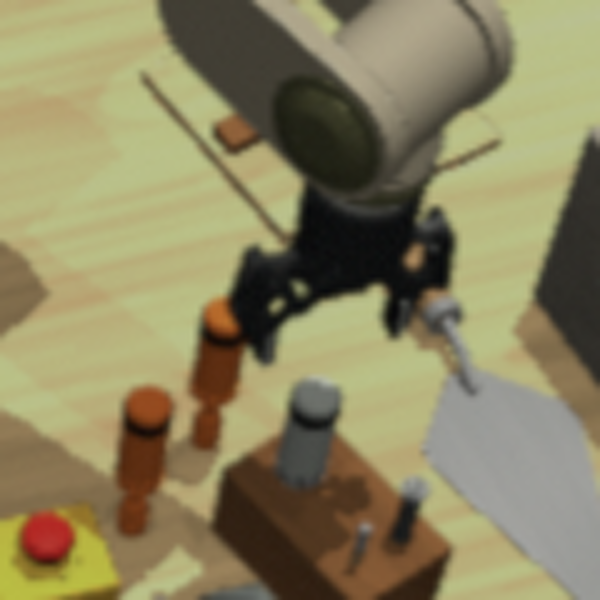

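The button's mean height fell from about 121 to 115 mm, so it is latched. The picture shows the open gripper centred above the grey gun (crop 315,430), clear of the orange ones at (222,360) and (145,440). Next I descend and grip.

```bash
python3 -m crank '[{"claw":1,"offset":[0,0,40],"dr":[0,0,0]},{"claw":1,"offset":[0,0,75],"dr":[0,0,0]},{"claw":1,"offset":[0,0,103],"dr":[0,0,0]},{"claw":1,"offset":[0,0,103],"dr":[0,0,0]},{"claw":0.2,"offset":[0,0,103],"dr":[0,0,0]},{"claw":0.2,"offset":[0,0,103],"dr":[0,0,0]},{"claw":0.2,"offset":[0,0,103],"dr":[0,0,0]},{"claw":0.2,"offset":[0,0,103],"dr":[0,0,0]}]' 80
python3 -m crank '[{"claw":0.2,"offset":[0,0,0],"dr":[0,0,0]},{"claw":0.2,"offset":[0,0,0],"dr":[0,0,0]}]'
```

```text
time_s: 5.52
position: [414.8, 350.7, 133.0]
eef_rot: [[0.999, -0.051, 0.002], [-0.051, -0.999, 0.001], [0.002, -0.001, -1.0]]
ft_force: [-0.1, 1.2, 6.3]
opening: 0.406
grip_force: 79.1
time_s: 5.78
position: [414.8, 350.7, 133.0]
eef_rot: [[0.999, -0.051, 0.002], [-0.051, -0.999, 0.001], [0.002, -0.001, -1.0]]
ft_force: [-1.4, -1.0, 5.1]
opening: 0.406
grip_force: 79.1
```

```bash
python3 -m crank '[{"claw":0.2,"offset":[0,0,-30],"dr":[0,0,0]},{"claw":0.2,"offset":[0,0,-70],"dr":[0,0,0]},{"claw":0.2,"offset":[0,0,-115],"dr":[0,0,0]},{"claw":0.2,"offset":[0,0,-165],"dr":[0,0,0]},{"claw":0.2,"offset":[0,0,-217],"dr":[0,0,0]},{"claw":0.2,"offset":[10,40,-217],"dr":[0,0,0]},{"claw":0.2,"offset":[22,85,-217],"dr":[0,0,0]},{"claw":0.2,"offset":[34,130,-217],"dr":[0,7,0]}]' 90
python3 -m crank '[{"claw":0.2,"offset":[12,45,0],"dr":[0,0,0]},{"claw":0.2,"offset":[24,90,0],"dr":[0,0,0]},{"claw":0.2,"offset":[36,137,0],"dr":[0,7,0]},{"claw":0.2,"offset":[36,137,0],"dr":[0,14,0]},{"claw":0.2,"offset":[36,137,0],"dr":[0,21,0]},{"claw":0.2,"offset":[36,137,0],"dr":[0,28,0]},{"claw":0.2,"offset":[36,137,0],"dr":[0,28,0]},{"claw":0.2,"offset":[36,137,0],"dr":[0,28,0]}]'
python3 - <<'E'
from h import *
s=env.read_state();p=s['position'];print(p,s['opening'],s['grip_force'])
C={n:cap(n) for n in('scene','top')}
ims=[]
a=C['scene']['color'][140:240,310:410,::-1]; b=C['top']['color'][130:230,240:340,::-1]
cv2.imwrite('pics/pre.png',np.hstack([cv2.resize(x,(400,400),interpolation=cv2.INTER_CUBIC) for x in(a,b)]))
print(s['eef_rot'])
E
```

```text
time_s: 6.78
position: [442.2, 217.1, 347.7]
eef_rot: [[0.991, -0.052, 0.122], [-0.052, -0.999, -0.008], [0.122, 0.001, -0.992]]
ft_force: [1.1, 0.4, -5.1]
opening: 0.396
grip_force: 91.1
time_s: 7.78
position: [470.2, 80.1, 353.1]
eef_rot: [[0.82, -0.052, 0.571], [-0.042, -0.999, -0.029], [0.571, 0.0, -0.821]]
ft_force: [-0.2, 1.2, -4.6]
opening: 0.404
grip_force: 91.9
[470.24172379  80.11588863 353.10801137] 0.4038965445229195 91.87345281243324
[[ 8.19647467e-01 -5.16073562e-02  5.70538965e-01]
 [-4.23471886e-02 -9.98667452e-01 -2.94963571e-02]
 [ 5.71300924e-01  1.58932482e-05 -8.20740674e-01]]
```

View pics/pre.png

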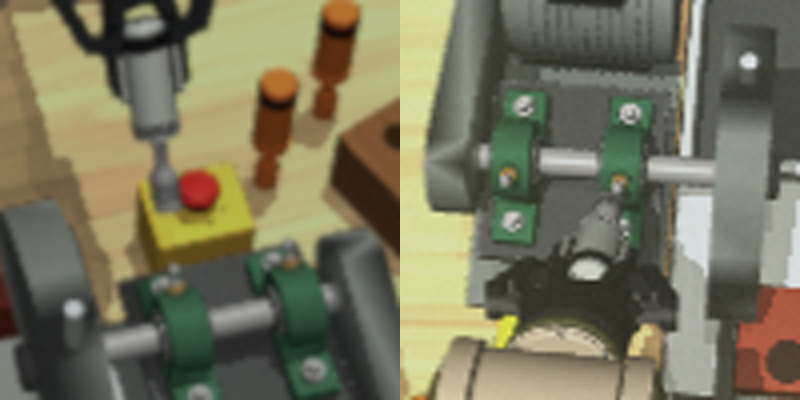

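The gun hangs in line with the tool. The coupler is at left-crop (163,195), heading for the nipple at (175,272), and the top view has it just above the blade-side nipple at (618,185). Before closing in, I'll check the camera against the arm and move to 20 mm short of the seat.

```bash
python3 -m crank '[{"claw":0.2,"offset":[-9.2,-0.6,0],"dr":[0,0,0]},{"claw":0.2,"offset":[-9.2,-0.6,20],"dr":[0,0,0]},{"claw":0.2,"offset":[-9.2,-0.6,40],"dr":[0,0,0]},{"claw":0.2,"offset":[-9.2,-0.6,40],"dr":[0,0,0]},{"claw":0.2,"offset":[-9.2,-0.6,40],"dr":[0,0,0]}]'
python3 - <<'E'
from h import *
s=env.read_state();p=s['position'];z=s['eef_rot'][:,2];print(p,z,s['ft_force'])
C={n:cap(n) for n in('scene','top')}
for n,c in C.items(): print(n,'mouth',proj(c,p+z*117),'rod top',proj(c,p+z*60),'coupler top',proj(c,p+z*83),'head207',proj(c,[561,76,207]),'head218',proj(c,[559,76,218]))
a=C['scene']['color'][160:240,320:400,::-1]; b=C['top']['color'][150:230,260:340,::-1]
cv2.imwrite('pics/pre2.png',np.hstack([cv2.resize(x,(400,400),interpolation=cv2.INTER_NEAREST) for x in(a,b)]))
E
```

```text
time_s: 8.5
position: [485.5, 80.0, 315.7]
eef_rot: [[0.818, -0.052, 0.573], [-0.042, -0.999, -0.03], [0.574, -0.0, -0.819]]
ft_force: [0.2, -0.7, -5.6]
opening: 0.399
grip_force: 91.8
[485.45114296  79.99514013 315.68032552] [ 0.57310854 -0.0295722  -0.81894571] [ 0.16361237 -0.7199259  -5.61404964]
scene mouth [352.65002895 202.42927039] rod top [350.23147695 185.74771134] coupler top [351.21594046 192.53870438] head207 [353.22920497 206.81767091] head218 [353.15973478 204.4372655 ]
top mouth [293.44134107 178.41329878] rod top [291.58709007 185.09078619] coupler top [292.35483169 182.32531952] head207 [293.94170611 176.82073036] head218 [293.69613554 176.63716483]
```

View pics/pre2.png

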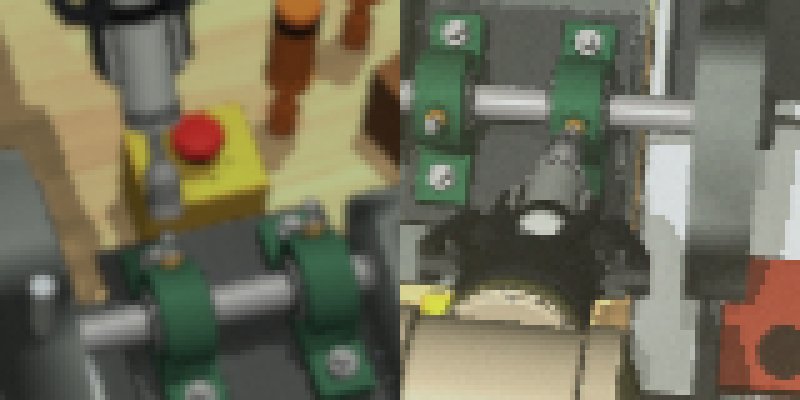

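The coupler's end is at left-crop (166,215), with the nipple head straight ahead at (170,240). This matches the projections within a pixel, so I'll advance slowly and watch the force.

```bash
python3 -m crank '[{"claw":0.2,"offset":[0,0,5],"dr":[0,0,0]},{"claw":0.2,"offset":[0,0,10],"dr":[0,0,0]},{"claw":0.2,"offset":[0,0,13],"dr":[0,0,0]},{"claw":0.2,"offset":[0,0,15],"dr":[0,0,0]},{"claw":0.2,"offset":[0,0,15],"dr":[0,0,0]}]' 100
python3 -m crank '[{"claw":0.2,"offset":[0,0,2],"dr":[0,0,0]},{"claw":0.2,"offset":[0,0,4],"dr":[0,0,0]},{"claw":0.2,"offset":[0,0,6],"dr":[0,0,0]},{"claw":0.2,"offset":[0,0,6],"dr":[0,0,0]}]'
```

```text
time_s: 9.22
position: [494.3, 79.5, 302.7]
eef_rot: [[0.818, -0.052, 0.573], [-0.042, -0.999, -0.03], [0.573, 0.0, -0.819]]
ft_force: [-0.3, 0.6, -5.4]
opening: 0.399
grip_force: 99.6
time_s: 9.72
position: [497.7, 79.1, 297.8]
eef_rot: [[0.818, -0.052, 0.573], [-0.042, -0.999, -0.03], [0.573, 0.0, -0.819]]
ft_force: [-2.7, -1.1, -3.3]
opening: 0.399
grip_force: 99.6
```

```bash
python3 -m crank '[{"claw":0.2,"offset":[0,0,1.5],"dr":[0,0,0]},{"claw":0.2,"offset":[0,0,3],"dr":[0,0,0]},{"claw":0.2,"offset":[0,0,3],"dr":[0,0,0]}]'
python3 -m crank '[{"claw":0.2,"offset":[0,0,1.5],"dr":[0,0,0]},{"claw":0.2,"offset":[0,0,3],"dr":[0,0,0]},{"claw":0.2,"offset":[0,0,3],"dr":[0,0,0]}]'
python3 -m crank '[{"claw":0.2,"offset":[0,0,1.5],"dr":[0,0,0]},{"claw":0.2,"offset":[0,0,3],"dr":[0,0,0]},{"claw":0.2,"offset":[0,0,3],"dr":[0,0,0]}]'
```

```text
time_s: 10.1
position: [499.4, 79.1, 294.8]
eef_rot: [[0.819, -0.052, 0.572], [-0.042, -0.999, -0.03], [0.573, -0.0, -0.82]]
ft_force: [2.4, -2.9, -9.2]
opening: 0.402
grip_force: 100.0
time_s: 10.48
position: [501.1, 79.2, 292.9]
eef_rot: [[0.818, -0.052, 0.573], [-0.042, -0.999, -0.029], [0.573, -0.0, -0.819]]
ft_force: [0.8, -2.1, -7.8]
opening: 0.399
grip_force: 100.0
time_s: 10.85
position: [502.9, 79.1, 291.5]
eef_rot: [[0.817, -0.051, 0.574], [-0.042, -0.999, -0.03], [0.575, 0.0, -0.818]]
ft_force: [-8.7, -2.6, 2.7]
opening: 0.399
grip_force: 100.9
```

```bash
python3 -m crank '[{"claw":0.2,"offset":[0,0,1.5],"dr":[0,0,0]},{"claw":0.2,"offset":[0,0,3],"dr":[0,0,0]},{"claw":0.2,"offset":[0,0,3],"dr":[0,0,0]}]'
python3 -m crank '[{"claw":0.2,"offset":[0,0,1.5],"dr":[0,0,0]},{"claw":0.2,"offset":[0,0,3],"dr":[0,0,0]},{"claw":0.2,"offset":[0,0,3],"dr":[0,0,0]}]'
python3 -m crank '[{"claw":0.2,"offset":[0,0,1.5],"dr":[0,0,0]},{"claw":0.2,"offset":[0,0,3],"dr":[0,0,0]},{"claw":0.2,"offset":[0,0,3],"dr":[0,0,0]}]'
```

```text
time_s: 11.22
position: [504.6, 79.1, 289.3]
eef_rot: [[0.817, -0.051, 0.574], [-0.042, -0.999, -0.03], [0.575, 0.0, -0.818]]
ft_force: [-8.8, -1.1, 3.9]
opening: 0.398
grip_force: 101.1
time_s: 11.6
position: [506.3, 79.0, 286.9]
eef_rot: [[0.817, -0.051, 0.574], [-0.042, -0.999, -0.03], [0.575, 0.0, -0.818]]
ft_force: [-10.3, -2.5, 4.2]
opening: 0.401
grip_force: 101.1
time_s: 11.98
position: [508.0, 78.9, 284.5]
eef_rot: [[0.817, -0.051, 0.574], [-0.042, -0.999, -0.03], [0.575, 0.0, -0.818]]
ft_force: [-10.7, -2.5, 5.2]
opening: 0.398
grip_force: 101.3
```

```bash
python3 -m crank '[{"claw":0.2,"offset":[0,0,1.5],"dr":[0,0,0]},{"claw":0.2,"offset":[0,0,3],"dr":[0,0,0]},{"claw":0.2,"offset":[0,0,3.5],"dr":[0,0,0]},{"claw":0.2,"offset":[0,0,3.5],"dr":[0,0,0]},{"claw":0.2,"offset":[0,0,3.5],"dr":[0,0,0]}]'
python3 - <<'E'
from h import *
F=[]
C={n:cap(n) for n in('scene','top')}
for i in range(8): cap('top'); F.append(env.read_state()['ft_force'])
s=env.read_state();p=s['position'];R=s['eef_rot'];f=np.mean(F,0)-[0,-.2,-5.3]
print(p,'f tool axes',R.T@f,'lin t',np.dot(p-[561,76,207],-R[:,2]),'perp',np.dot(p-[561,76,207],R[:,0]),np.dot(p-[561,76,207],R[:,1]))
for n,c in C.items(): print(n,'head',proj(c,[561,76,207]),'barrel face',proj(c,p+R[:,2]*55),'coupler top if seated',proj(c,np.array([561,76,207])-R[:,2]*23.5))
a=C['scene']['color'][160:230,320:390,::-1]; b=C['top']['color'][150:220,260:330,::-1]
cv2.imwrite('pics/fin.png',np.hstack([cv2.resize(x,(400,400),interpolation=cv2.INTER_NEAREST) for x in(a,b)]))
E
```

```text
time_s: 12.6
position: [509.9, 78.9, 281.7]
eef_rot: [[0.817, -0.051, 0.574], [-0.042, -0.999, -0.03], [0.575, 0.0, -0.818]]
ft_force: [-13.2, -1.5, 6.8]
opening: 0.403
grip_force: 101.4
[509.88325017  78.85368899 281.76989923] f tool axes [ -3.46966234   2.73822422 -16.95690524] lin t 90.6108089841868 perp 1.111314029855073 -0.22307233726016196
scene head [353.22920497 206.81767091] barrel face [351.8922441  196.63767061] coupler top if seated [352.24493359 200.05234697]
top head [293.94170611 176.82073036] barrel face [292.76975078 180.52571683] coupler top if seated [293.21472968 179.45196053]
```

View pics/fin.png

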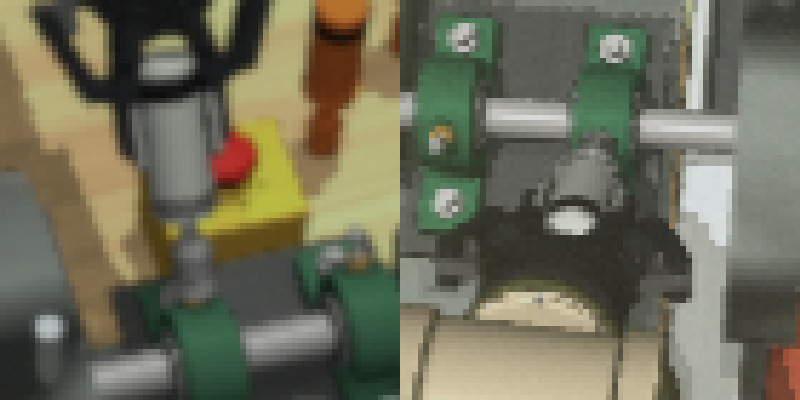

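The left crop shows the coupler, (190,225) to (195,300), sitting over the blade-side nipple, with only a short piece of rod left below the barrel. The red button is down. The axial push is 17 N with about 14 mm of nozzle travel, and the tug at 10.1 s marked the snap. I'm handing in.

```bash
python3 -c "
from plant import env
print(env.sign_off())"
```

```text
the job is handed in; nothing more can be done
None
```

I handed the job in with the stop button latched down and the coupler snapped onto the blade-side nipple; the grip is about 100 N, the push about 17 N and the nozzle about 14 of 16 mm in (travel estimated from arm position), but the hand-in returned no verdict.

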